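# Unlock the display case in the wine shop

## Robot

A 6-joint arm with a two-finger parallel gripper is mounted at the origin on the work surface. World frame = base frame: x ahead of the robot, y to its left, z up, the work surface at z = 0. Lengths are in m, angles in rad, forces in N, time in s.
With the tool pointing down it reaches from about 0.35 to 0.875 m from the base axis. Payload 15.5 kg.
Tool frame: the origin (TCP) lies at the very end of the fingers, on their centre line; the grasp point (between the pads) lies 19 mm behind it; x points along the fingers, z is the direction in which the jaws open and shut, and the axes are right-handed (so a half turn about x gives the same grasp; the last joint's range is limited). The gripper opens to 85 mm and grips with 20 to 120 N. Pads are 22 mm wide; open, the fingers measure 114 mm over their backs; the gripper's body (76 mm by 85 mm) begins 54 mm behind the grasp point. The pads swing forward as they close: fully open they stand 13 mm farther back than shut.
Start: joints at [1.169, 0.494, 1.345, -0, 1.302, -0.096], TCP at [0.188, 0.596, 0.231] pointing down, gripper open.
Joint ranges: [-2.91, 2.91], [-0.82, 2.16], [0.22, 2.67], [-1.22, 4.37], [0.12, 2.79], [-3.08, 3.08]. Speed limits (rad/s): [1.89, 1.89, 2.57, 3.01, 3.01, 3.01].

## Interface

Orientations are given as a rotation vector (axis times angle).
In Python, from rig import manip gives the robot as it stands.
- The arm moves only by the shell command python3 -m handwheel 'ROWS' [FORCE]. ROWS is JSON, a list of rows, each an object of numbers: "x", "y", "z": the shift along the tool's x, y, z in mm; "rx", "ry", "rz": the turn, a rotation vector about the tool's x, y, z in rad; "jaw": the finger opening in mm, from 0 to 85.4. In form: [{"x": .., "y": .., "z": .., "rx": .., "ry": .., "rz": .., "jaw": ..}, ...]. A call has exactly 5 rows; each row is the pose to reach, as a shift and turn from the pose commanded when the call began, along the tool's axes at that moment; what a row does not reach only later rows make up. A row lasts 1/10 s, in which the tool goes at most 50 mm and 8.59 degrees, less where a joint would pass 70% of its speed; a pose out of reach is approached as far as the arm can. A call with a gripper value outside its range is refused whole. The fingers move at their own pace and stop on an object; FORCE is the grip in N (left out, the last holds). Time passes only in rows, so rows that repeat a pose let the fingers close, or fill a call up. It gives the time, the measured TCP pose, the force and the opening at its end, in the units of the state.
- manip.observe(): the state, without advancing time (a new reading comes with each control period).
- manip.get_image(name): name is "scene" or "top" or "wrist"; returns a dict with "frame" (384x512x3 uint8, red, green, blue), "fx", "fy", "cx", "cy" (pixels), "R" (3x3) and "t" (3): a world point X has camera coordinates R X + t. Camera axes: x right, y down, z forward; pixel columns grow to the right and rows downward; lengths in m; the calibration is good to about 2 mm. The wrist camera is an equidistant fisheye: a pixel r from the principal point sees the ray r / f radians off the axis. A picture is of the moment at which its call begins. There is no depth.
- manip.job_done(): hands the job in, once; it reports no verdict.
The state is a dict: "t": time; "qpos": joint angles; "qvel": joint speeds; "effort": joint torques, N m; "tcp_pos": TCP position; "tool_rot": TCP orientation; "wrist_force": force on the tool from outside, world axes, zero at the start; "wrist_torque": the same for the moment, N m; "grip_width": finger opening in m.
Only numpy, scipy, OpenCV 4.12 (cv2) and the standard library are available. Lean on these libraries where they do the work, as an engineer would, in place of code of your own. Each camera call takes 0.05 s, during which the arm holds its last target.

## Task

Unlock the glazed display case on the counter so that the prize bottle can be taken out: take the red-headed key out of the dark wooden key block, line its blade up with the slot of the red-ringed lock on the case and push it fully home, then turn it clockwise (seen from above) as far as it goes, a little under a quarter turn. Let go and leave the key standing in the turned lock; leave the blue key where it is in the block.

Things in the scene. Friction and masses are not known exactly. Their poses are not given: they have to be found in the camera images.
- red_key_head (a point): Centre of the red key's head, a plate 38 wide (x) x 14 thick (y) x 42 mm tall (z up), upright. 35 mm below this point is the underside of a steel collar (38 mm diameter), which rests on the wooden block and, when home, on the lock's face. Below it hangs a flat steel blade, 26 mm long, 24 (x) x 6 mm (y), tip narrowed to 17 x 4 mm. The key is the same after half a turn; 80 g.
- blue_key_head (a point): Centre of the wrong key's blue head; like the red key, but its square shank (16 x 16 mm) does not fit the slot. Leave it. Both keys stand 84 mm apart along their x axis, in pockets (31 x 21 mm) of a fixed dark wooden block 180 x 70 x 45 mm high; either may be in either pocket.
- slot (a point): Centre of the slot's mouth, in the face of the lock's turning steel barrel (42 x 42 mm) inside a flat red ring on the front rail of the glazed case. Slot 31 mm long (x) x 11 wide (y) x 31 deep, mouth chamfered 3 mm, z up; the frame turns with the barrel. The face is 105 mm above the table, 5 mm above the case's top. With the key home, its head's centre is 35 mm above this point.
- lock (a joint): Turn of the lock's barrel in rad: 0 locked (it may start at up to 0.3), growing clockwise seen from above to a stop at 1.4 (unlocked). Stiff enough (0.06 N m) to stay where it is left. The key has about 0.2 rad of play in the slot before the barrel follows.
Mind the look-alikes: they are no part of the job. What is shaped like the part that bears red_key_head but turquoise or yellow is not meant.

How it is judged:
On the way, in this order (a step that is already met when the one before it is completed fails the run):
1. the red key is pushed home in the lock before the barrel is turned (z of red_key_head in the frame of slot below 0.043 m and horizontal distance between red_key_head and slot below 0.015 m and value of joint lock below 0.7 rad), for 0.1 s.
2. the lock is turned clockwise with the red key in it (value of joint lock above 1.1 rad and z of red_key_head in the frame of slot below 0.043 m and horizontal distance between red_key_head and slot below 0.015 m), for 0.1 s.
At the end, for the whole second after the job is handed in: The lock is turned clockwise to at least 1.1 rad (its stop is at 1.4) and the red key stands home in the slot: its head's centre less than 43 mm above the slot's mouth (35 mm when fully home), within 15 mm of it sideways and upright within 15 degrees. The blue key is within 20 mm of where it was (all of step 2 and angle between red_key_head's own z axis and vertical below 0.26 rad and distance of blue_key_head from where it was at the start of the episode below 0.02 m); the robot touches nothing.
It fails at once if the blue key is taken out of the block (distance of blue_key_head from where it was at the start of the episode above 0.03 m).
It also fails if it takes over 42 s, if anything falls off the work surface, if the arm or the gripper's body presses on something with over 40 N, if the wrist force passes 120 N, or if a joint passes its speed limit or range.

## Working session

There is one attempt and no reset: what is moved stays moved. The work goes in short steps, Python scripts to look and compute and a shell command to move; the robot and the scene stay as the last step left them, time stands still between calls to the robot, and variables do not carry over. Pictures are saved under pics/ and viewed, and the job is handed in when it is done.

```bash
mkdir -p pics; cat > h.py <<'E'
import numpy as np, cv2
from rig import manip
def grab(n,tag):
    d=manip.get_image(n); cv2.imwrite(f'pics/{tag}.png',d['frame'][:,:,::-1]); np.savez(f'pics/{tag}.npz',**{k:np.array(v) for k,v in d.items()}); return d
def ray(d,u,v,fish=False):
    x=(u-d['cx'])/d['fx'];y=(v-d['cy'])/d['fy']
    if fish:
        r=np.hypot(x,y); k=np.sin(r)/r if r>1e-9 else 1; c=np.array([x*k,y*k,np.cos(r)])
    else: c=np.array([x,y,1.])
    R=np.array(d['R']); return -R.T@np.array(d['t']), R.T@c
def onz(d,u,v,z,fish=False):
    o,r=ray(d,u,v,fish); return o+r*(z-o[2])/r[2]
def proj(d,X):
    c=np.array(d['R'])@X+np.array(d['t']); return d['fx']*c[0]/c[2]+d['cx'],d['fy']*c[1]/c[2]+d['cy']
E
python3 - <<'E'
from h import *
for n in('scene','top','wrist'):grab(n,n+'0')
s=manip.observe();print(s)
E
```

```text
{'t': 0.15, 'qpos': array([ 1.16949581e+00,  4.94032587e-01,  1.34599053e+00, -4.41855689e-05,
        1.30251362e+00, -9.54893662e-02]), 'qvel': array([-0.00064994,  0.00085617, -0.00091045,  0.00046761, -0.00013465,
       -0.00117764]), 'effort': array([ 5.55854640e-04, -8.82539392e+01, -3.84064472e+01,  1.77888484e-05,
        7.11578919e-03,  8.31196121e-05]), 'tcp_pos': array([0.1880593 , 0.59573722, 0.23084154]), 'tool_rot': array([-0.98158665,  1.3392971 ,  0.98072433]), 'wrist_force': array([ 0.36537955, -0.10947569, -0.35988491]), 'wrist_torque': array([0.0047585 , 0.0404591 , 0.01467141]), 'grip_width': 0.08543656612198644}
```

View pics/scene0.png

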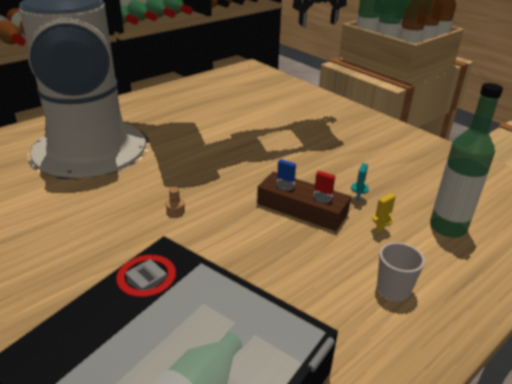

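View pics/top0.png

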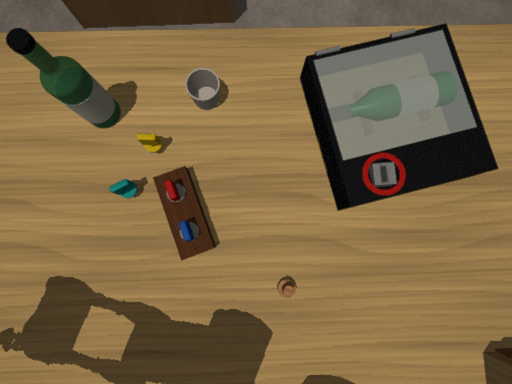

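View pics/wrist0.png

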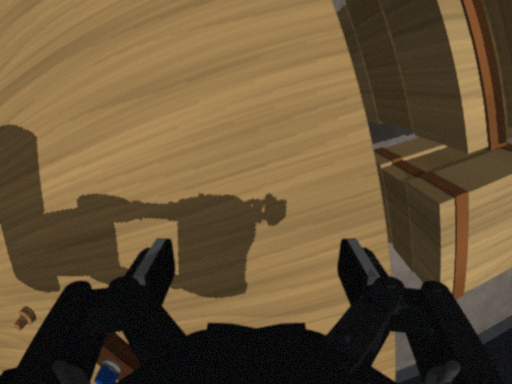

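The scene picture shows the red key in the block at (324,183), blue at (286,171) and the lock ring at (147,275). In the top picture they are at (172,190), (187,231) and (384,174).

```bash
python3 - <<'E'
from h import *
T=dict(np.load('pics/top0.npz'));S=dict(np.load('pics/scene0.npz'))
def m(d,lo,name):
    f=d['frame'].astype(int);r,g,b=f[...,0],f[...,1],f[...,2]
    k=((r>110)&(g<70)&(b<70)) if name=='r' else ((b>100)&(r<70)&(g<100))
    n,l,s,c=cv2.connectedComponentsWithStats(k.astype('uint8'))
    for i in range(1,n):
        if s[i,4]>20: print(lo,name,s[i],c[i].round(1))
for n in 'rb':
    m(T,'top',n);m(S,'scene',n)
a=cv2.resize(T['frame'][150:280,130:240,::-1],None,fx=5,fy=5,interpolation=cv2.INTER_CUBIC);cv2.imwrite('pics/ta.png',a)
a=cv2.resize(T['frame'][145:205,350:420,::-1],None,fx=8,fy=8,interpolation=cv2.INTER_CUBIC);cv2.imwrite('pics/tb.png',a)
a=cv2.resize(S['frame'][250:305,105:190,::-1],None,fx=8,fy=8,interpolation=cv2.INTER_CUBIC);cv2.imwrite('pics/sb.png',a)
print(onz(T,384,174,.1),onz(S,147,275,.1))
E
```

```text
top r [363 153  43  42 604] [383.6 173.7]
top r [165 180  11  19 112] [169.6 189.4]
scene r [316 172  19   7  66] [325.6 174.7]
scene r [117 255  59  41 898] [145.5 275.6]
top b [179 222  11  19 116] [184.2 230.9]
scene b [279 160  16   6  40] [286.6 162.8]
[ 0.57322921 -0.16995413  0.1       ] [ 0.57580531 -0.1672994   0.1       ]
```

View pics/ta.png

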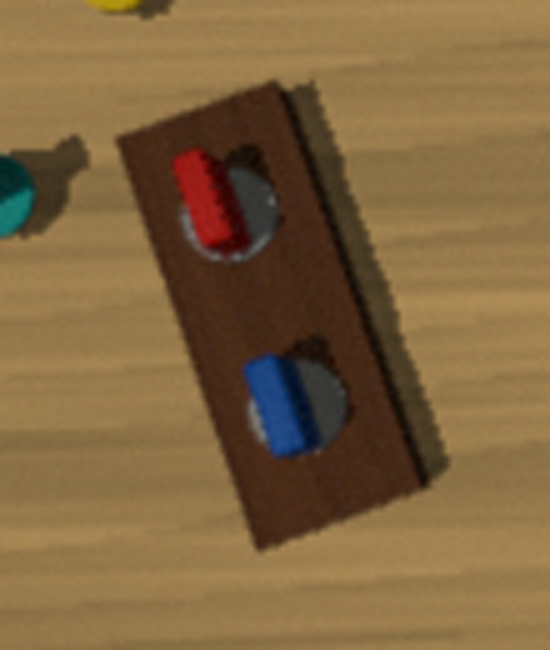

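View pics/tb.png

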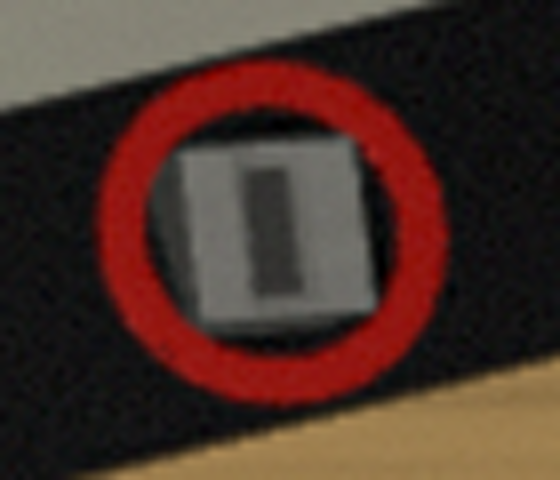

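View pics/sb.png

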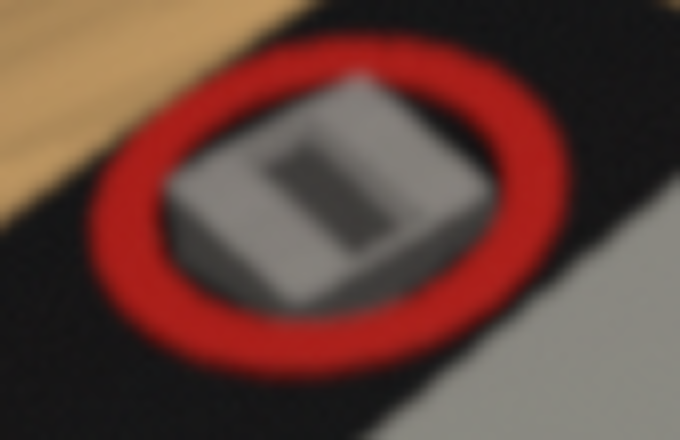

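```bash
python3 - <<'E'
from h import *
T=dict(np.load('pics/top0.npz'));S=dict(np.load('pics/scene0.npz'))
print('cam',-T['R'].T@T['t'],-S['R'].T@S['t'])
P=lambda d,pts,s,o,z:np.array([onz(d,p[0]/s+o[0]-.5*(1-1/s),p[1]/s+o[1]-.5*(1-1/s),z) for p in pts])
for d,pts,s,o in((T,[(180,150),(352,136),(378,308),(205,330)],8,(350,145)),(S,[(360,72),(495,188),(292,308),(168,184)],8,(105,250))):
    q=P(d,pts,s,o,.105);print('barrel',q.mean(0).round(4))
    for i in range(4):
        e=q[(i+1)%4]-q[i];print(np.hypot(*e[:2]).round(4),np.degrees(np.arctan2(e[1],e[0])).round(1))
q=P(T,[(242,170),(285,168),(302,293),(255,297)],8,(350,145),.105);print('slotT',q.mean(0),np.degrees(np.arctan2(*(q[0]+q[1]-q[2]-q[3])[[1,0]])))
q=P(S,[(265,165),(310,140),(410,215),(350,255)],8,(105,250),.105);print('slotS',q.mean(0))
# block top
q=P(T,[(118,137),(278,82),(425,487),(260,548)],5,(130,150),.045);print('block',q.round(4),q.mean(0))
for i in range(4):
    e=q[(i+1)%4]-q[i];print(np.hypot(*e[:2]).round(4),np.degrees(np.arctan2(e[1],e[0])).round(1))
b=P(T,[(118,137),(278,82),(425,487),(260,548)],5,(130,150),.045)
u=(b[0]+b[1]-b[2]-b[3]);u/=np.linalg.norm(u);print('pockets',b.mean(0)+.042*u,b.mean(0)-.042*u)
print('redtop',onz(T,169.6,189.4,.101),onz(S,325.6,174.7,.101),'blue',onz(T,184.2,230.9,.101),onz(S,286.6,162.8,.101))
E
```

```text
cam [0.45789486 0.09039225 0.7622887 ] [ 1.05332105 -0.39194038  0.59953691]
barrel [ 0.5735 -0.1689  0.105 ]
0.0418 -86.6
0.042 -176.2
0.042 95.9
0.0439 3.6
barrel [ 0.5755 -0.1686  0.105 ]
0.0422 3.6
0.043 -86.5
0.041 -177.9
0.042 95.1
slotT [ 0.57328285 -0.16697373  0.105     ] 2.2487096412417125
slotS [ 0.57759955 -0.16904353  0.105     ]
block [[0.5878 0.2886 0.045 ]
 [0.6095 0.2226 0.045 ]
 [0.4416 0.163  0.045 ]
 [0.4192 0.2293 0.045 ]] [0.51451383 0.22584679 0.045     ]
0.0695 -71.8
0.1781 -160.5
0.0699 108.7
0.1787 19.4
pockets [0.55411546 0.23983647 0.045     ] [0.4749122  0.21185712 0.045     ]
redtop [0.5529961  0.24168054 0.101     ] [0.55816413 0.23764804 0.101     ] blue [0.47401312 0.21378152 0.101     ] [0.47849047 0.20977745 0.101     ]
```

```bash
cat >> h.py <<'E'
from scipy.spatial.transform import Rotation as Ro
def tool(yawjaw):  # tool x down, tool z (jaw) at given world yaw (deg)
    a=np.radians(yawjaw); x=np.array([0,0,-1.]);z=np.array([np.cos(a),np.sin(a),0]);return np.column_stack([x,np.cross(z,x),z])
def delta(pos,yawjaw):
    s=manip.observe();R=Ro.from_rotvec(s['tool_rot']).as_matrix()
    z=R[:,2];print('t',round(s['t'],2),'tcp',s['tcp_pos'].round(4),'jaw yaw',np.degrees(np.arctan2(z[1],z[0])).round(2),'tilt',R[:,0].round(3),'q',s['qpos'].round(3),'F',s['wrist_force'].round(1),'w',round(s['grip_width'],4))
    print('xyz mm',(R.T@(np.array(pos)-s['tcp_pos'])*1000).round(1),'rot',Ro.from_matrix(R.T@tool(yawjaw)).as_rotvec().round(4))
E
python3 - <<'E'
from h import *
delta([.5555,.239,.2],109.4)
delta([.5555,.239,.2],-70.6)
E
```

```text
t 0.15 tcp [0.1881 0.5957 0.2308] jaw yaw 72.48 tilt [-0.    -0.001 -1.   ] q [ 1.169  0.494  1.346 -0.     1.303 -0.095] F [ 0.4 -0.1 -0.4] w 0.0854
xyz mm [  31.  -457.8 -229.5] rot [-6.444e-01 -9.000e-04 -4.000e-04]
t 0.15 tcp [0.1881 0.5957 0.2308] jaw yaw 72.48 tilt [-0.    -0.001 -1.   ] q [ 1.169  0.494  1.346 -0.     1.303 -0.095] F [ 0.4 -0.1 -0.4] w 0.0854
xyz mm [  31.  -457.8 -229.5] rot [ 2.4972e+00 -5.0000e-04  1.2000e-03]
```

```bash
python3 -m handwheel '[{"x":0,"y":-46,"z":-23,"rx":-0.13,"jaw":60},{"x":0,"y":-92,"z":-46,"rx":-0.26,"jaw":60},{"x":0,"y":-138,"z":-69,"rx":-0.39,"jaw":60},{"x":0,"y":-184,"z":-92,"rx":-0.52,"jaw":60},{"x":0,"y":-230,"z":-115,"rx":-0.644,"jaw":60}]' 40; python3 - <<'E'
from h import *
delta([.5555,.239,.2],109.4)
E
```

```text
t 0.15 tcp [0.1881 0.5957 0.2308] jaw yaw 72.48 tilt [-0.    -0.001 -1.   ] q [ 1.169  0.494  1.346 -0.     1.303 -0.095] F [ 0.4 -0.1 -0.4] w 0.0854
xyz mm [  31.  -457.8 -229.5] rot [-6.444e-01 -9.000e-04 -4.000e-04]invalid input at $[0]: expected keys x, y, z, rx, ry, rz, jaw
```

All keys are needed.

```bash
python3 -m handwheel '[{"x":0,"y":-46,"z":-23,"rx":-0.13,"ry":0,"rz":0,"jaw":60},{"x":0,"y":-92,"z":-46,"rx":-0.26,"ry":0,"rz":0,"jaw":60},{"x":0,"y":-138,"z":-69,"rx":-0.39,"ry":0,"rz":0,"jaw":60},{"x":0,"y":-184,"z":-92,"rx":-0.52,"ry":0,"rz":0,"jaw":60},{"x":0,"y":-230,"z":-115,"rx":-0.644,"ry":0,"rz":0,"jaw":60}]' 40; python3 - <<'E'
from h import *
delta([.5555,.239,.2],109.4)
E
```

```text
t: 0.65
tcp_pos: [0.3646, 0.4247, 0.2312]
tool_rot: [-1.454, 1.03, 1.454]
wrist_force: [1.5, 1.2, 0.3]
grip_width: 0.0603
t 0.65 tcp [0.3646 0.4247 0.2312] jaw yaw 109.38 tilt [-0. -0. -1.] q [ 0.755  0.402  1.509 -0.     1.231 -1.154] F [1.5 1.2 0.3] w 0.0603
xyz mm [  31.2 -118.5 -238.5] rot [-0.0003 -0.0001 -0.0002]
```

```bash
python3 -m handwheel '[{"x":8,"y":-25,"z":-46,"rx":0,"ry":0,"rz":0,"jaw":60},{"x":16,"y":-50,"z":-92,"rx":0,"ry":0,"rz":0,"jaw":60},{"x":24,"y":-75,"z":-138,"rx":0,"ry":0,"rz":0,"jaw":60},{"x":31,"y":-100,"z":-184,"rx":0,"ry":0,"rz":0,"jaw":60},{"x":31,"y":-117,"z":-226,"rx":0,"ry":0,"rz":0,"jaw":60}]' ; python3 - <<'E'
from h import *
d=grab('wrist','w1')
delta([.5555,.239,.2],109.4)
print(-d['R'].T@d['t'])
E
```

```text
t: 1.15
tcp_pos: [0.5444, 0.2543, 0.1995]
tool_rot: [-1.45, 1.034, 1.451]
wrist_force: [0.3, 1.6, 0.5]
grip_width: 0.0601
t 1.2 tcp [0.5493 0.2491 0.1997] jaw yaw 108.9 tilt [ 0.002 -0.002 -1.   ] q [ 0.328  0.494  1.442 -0.003  1.205 -1.572] F [ 5.8 -8.2 -0.3] w 0.0601
xyz mm [ -0.3  -2.6 -11.5] rot [-0.0088 -0.0024  0.0009]
[0.47074917 0.22861244 0.3428803 ]
```

View pics/w1.png

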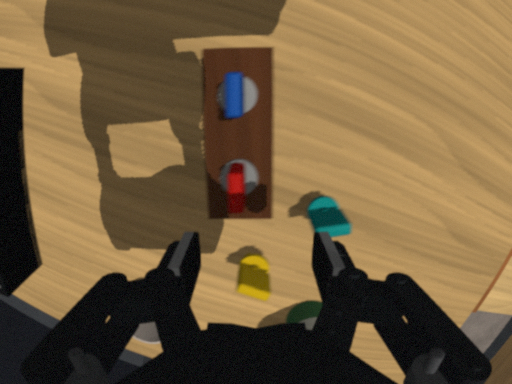

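The wrist picture shows the red key at (236,188) and the blue at (234,95), with the key long axis nearly vertical. I'll settle the arm, then re-measure.

```bash
python3 -m handwheel '[{"x":0,"y":0,"z":-2,"rx":0,"ry":0,"rz":0,"jaw":60},{"x":0,"y":0,"z":-2,"rx":0,"ry":0,"rz":0,"jaw":60},{"x":0,"y":0,"z":-2,"rx":0,"ry":0,"rz":0,"jaw":60},{"x":0,"y":0,"z":-2,"rx":0,"ry":0,"rz":0,"jaw":60},{"x":0,"y":0,"z":-2,"rx":0,"ry":0,"rz":0,"jaw":60}]' ; python3 - <<'E'
from h import *
d=grab('wrist','w2')
delta([.5555,.239,.2],109.4)
a=cv2.resize(d['frame'][40:230,190:290,::-1],None,fx=4,fy=4,interpolation=cv2.INTER_CUBIC)[:,:];cv2.imwrite('pics/w2a.png',cv2.resize(d['frame'][80:225,195:280,::-1],None,fx=4,fy=4,interpolation=cv2.INTER_CUBIC))
E
```

```text
t: 1.7
tcp_pos: [0.5434, 0.2549, 0.2006]
tool_rot: [-1.451, 1.032, 1.451]
wrist_force: [0.4, 0.8, -0.6]
grip_width: 0.0602
t 1.75 tcp [0.5436 0.2547 0.2006] jaw yaw 109.14 tilt [ 0.  0. -1.] q [ 0.339  0.489  1.447  0.     1.205 -1.566] F [-0.  -0.4 -0.4] w 0.0601
xyz mm [  0.6  -6.1 -18.8] rot [-0.0046  0.      0.0001]
```

View pics/w2a.png

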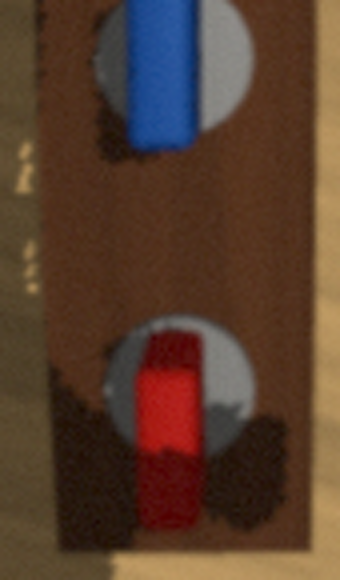

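```bash
python3 - <<'E'
from h import *
d=dict(np.load('pics/w2.npz'))
print('cam',-d['R'].T@d['t'])
f=lambda p:(p[0]/4+195-.375,p[1]/4+80-.375)
q=np.array([onz(d,*f(p),.101,True) for p in [(137,372),(203,372),(200,527),(140,527)]])
print(q.round(4),q.mean(0));
for i in range(4):
    e=q[(i+1)%4]-q[i];print(np.hypot(*e[:2]).round(4),np.degrees(np.arctan2(e[1],e[0])).round(1))
for z in (.05,.055):
  c=[onz(d,*f(p),z,True) for p in [(104,390),(256,390),(180,315)]]
  print('collar',((c[0]+c[1])/2).round(4),np.linalg.norm(c[0]-c[1]), c[2].round(4))
E
```

```text
cam [0.46963578 0.22904947 0.34386723]
[[0.5392 0.2287 0.101 ]
 [0.5346 0.2419 0.101 ]
 [0.5685 0.2525 0.101 ]
 [0.5729 0.24   0.101 ]] [0.55378964 0.24075567 0.101     ]
0.014 109.0
0.0354 17.4
0.0133 -70.6
0.0355 -161.5
collar [0.5548 0.2405 0.05  ] 0.03923842224851577 [0.536  0.2343 0.05  ]
collar [0.5533 0.2403 0.055 ] 0.03857080064018472 [0.5349 0.2342 0.055 ]
```

```bash
python3 - <<'E'
from h import *
delta([.554,.2403,.066],109.3)
E
```

```text
t 1.75 tcp [0.5436 0.2547 0.2006] jaw yaw 109.14 tilt [ 0.  0. -1.] q [ 0.339  0.489  1.447  0.     1.205 -1.566] F [-0.  -0.4 -0.4] w 0.0601
xyz mm [134.6  -5.1 -17. ] rot [-0.0029  0.      0.0001]
```

```bash
python3 -m handwheel '[{"x":10,"y":-5,"z":-17,"rx":-0.003,"ry":0,"rz":0,"jaw":50},{"x":40,"y":-5,"z":-17,"rx":-0.003,"ry":0,"rz":0,"jaw":50},{"x":75,"y":-5,"z":-17,"rx":-0.003,"ry":0,"rz":0,"jaw":50},{"x":85,"y":-5,"z":-17,"rx":-0.003,"ry":0,"rz":0,"jaw":50},{"x":85,"y":-5,"z":-17,"rx":-0.003,"ry":0,"rz":0,"jaw":50}]' ; python3 - <<'E'
from h import *
delta([.554,.2403,.066],109.3)
E
```

```text
t: 2.25
tcp_pos: [0.5534, 0.2396, 0.1145]
tool_rot: [-1.451, 1.033, 1.454]
wrist_force: [0.3, -0.4, 0.8]
grip_width: 0.0498
t 2.25 tcp [0.5534 0.2396 0.1145] jaw yaw 109.26 tilt [-0.003 -0.001 -1.   ] q [ 0.31   0.595  1.524  0.     1.025 -1.597] F [ 0.3 -0.4  0.8] w 0.0498
xyz mm [48.5 -0.9  0.4] rot [-0.0006  0.0001 -0.0027]
```

```bash
python3 -m handwheel '[{"x":20,"y":0,"z":0,"rx":0,"ry":0,"rz":0,"jaw":50},{"x":40,"y":0,"z":0,"rx":0,"ry":0,"rz":0,"jaw":50},{"x":49,"y":0,"z":0,"rx":0,"ry":0,"rz":0,"jaw":45},{"x":49,"y":0,"z":0,"rx":0,"ry":0,"rz":0,"jaw":40},{"x":49,"y":0,"z":0,"rx":0,"ry":0,"rz":0,"jaw":36}]' ; python3 - <<'E'
from h import *
delta([.554,.2403,.066],109.3)
grab('scene','s1'); d=grab('wrist','w3')
E
```

```text
t: 2.75
tcp_pos: [0.5549, 0.2399, 0.0677]
tool_rot: [-1.453, 1.03, 1.451]
wrist_force: [0.4, 0.6, 0.7]
grip_width: 0.036
t 2.75 tcp [0.5549 0.2399 0.0677] jaw yaw 109.25 tilt [ 0.001  0.    -1.   ] q [ 0.309  0.659  1.558  0.     0.923 -1.597] F [0.4 0.6 0.7] w 0.036
xyz mm [1.7 0.8 0.7] rot [-0.0009 -0.      0.0013]
```

View pics/w3.png

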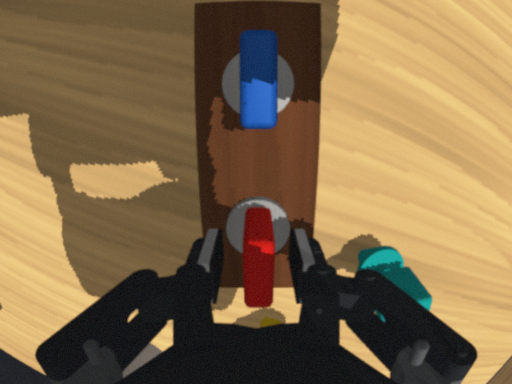

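View pics/s1.png

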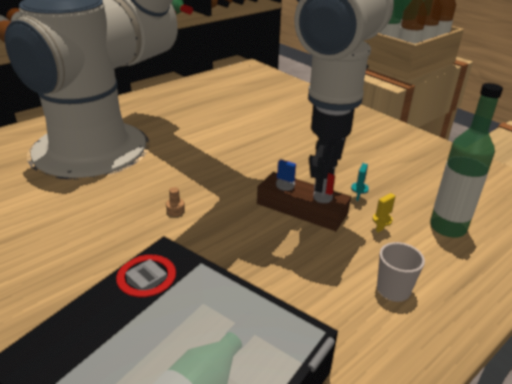

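The red head at (259,258) sits between the pads, with the blue key well clear. Next I close the jaws.

```bash
python3 -m handwheel '[{"x":0,"y":0,"z":0,"rx":0,"ry":0,"rz":0,"jaw":20},{"x":0,"y":0,"z":0,"rx":0,"ry":0,"rz":0,"jaw":8},{"x":0,"y":0,"z":0,"rx":0,"ry":0,"rz":0,"jaw":8},{"x":0,"y":0,"z":0,"rx":0,"ry":0,"rz":0,"jaw":8},{"x":0,"y":0,"z":0,"rx":0,"ry":0,"rz":0,"jaw":8}]' 80; python3 -m handwheel '[{"x":-5,"y":0,"z":0,"rx":0,"ry":0,"rz":0,"jaw":8},{"x":-20,"y":0,"z":0,"rx":0,"ry":0,"rz":0,"jaw":8},{"x":-40,"y":0,"z":0,"rx":0,"ry":0,"rz":0,"jaw":8},{"x":-65,"y":0,"z":0,"rx":0,"ry":0,"rz":0,"jaw":8},{"x":-100,"y":0,"z":0,"rx":0,"ry":0,"rz":0,"jaw":8}]';python3 -m handwheel '[{"x":-20,"y":0,"z":0,"rx":0,"ry":0,"rz":0,"jaw":8},{"x":-20,"y":0,"z":0,"rx":0,"ry":0,"rz":0,"jaw":8},{"x":-20,"y":0,"z":0,"rx":0,"ry":0,"rz":0,"jaw":8},{"x":-20,"y":0,"z":0,"rx":0,"ry":0,"rz":0,"jaw":8},{"x":-20,"y":0,"z":0,"rx":0,"ry":0,"rz":0,"jaw":8}]'; python3 - <<'E'
from h import *
delta([.5745,-.1687,.19],93.7)
grab('scene','s2'); d=grab('wrist','w4');grab('top','t2')
E
```

```text
t: 3.35
tcp_pos: [0.5547, 0.2398, 0.0673]
tool_rot: [-1.453, 1.03, 1.451]
wrist_force: [-1.5, -0.7, 8.7]
grip_width: 0.0132
t: 3.85
tcp_pos: [0.5534, 0.2393, 0.1667]
tool_rot: [-1.451, 1.033, 1.454]
wrist_force: [0.0, 0.4, -1.7]
grip_width: 0.0129
t: 4.35
tcp_pos: [0.5537, 0.2394, 0.1853]
tool_rot: [-1.452, 1.033, 1.454]
wrist_force: [-0.4, -0.4, -0.9]
grip_width: 0.0129
t 4.35 tcp [0.5537 0.2394 0.1853] jaw yaw 109.24 tilt [-0.002 -0.001 -1.   ] q [ 0.309  0.51   1.455 -0.     1.178 -1.597] F [-0.4 -0.4 -0.9] w 0.0129
xyz mm [  -4.4  114.9 -392.2] rot [ 2.713e-01 -2.000e-04 -2.000e-03]
```

View pics/w4.png

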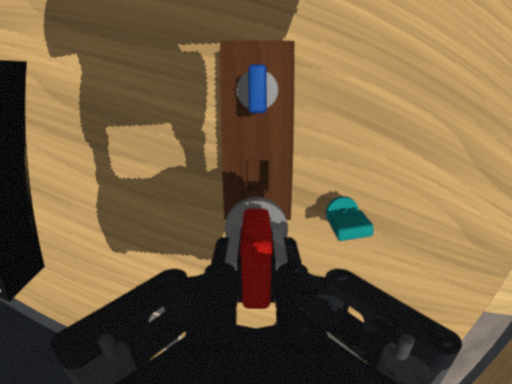

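View pics/s2.png

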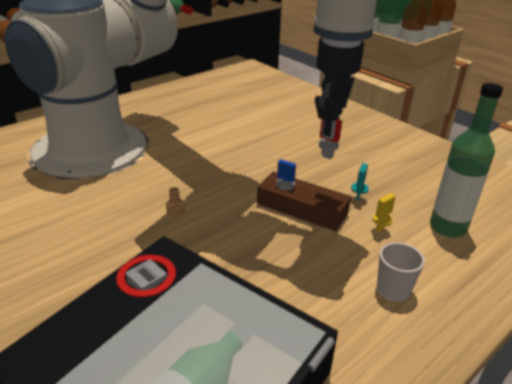

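The key is out of the block at (330,130) in the scene picture, upright in the fingers, and the blue key is still in place. I'll measure how it sits in the hand, then carry it over.

```bash
python3 - <<'E'
from h import *
d=dict(np.load('pics/w4.npz'))
z=.1853+.0127+.021
q=np.array([onz(d,*p,z,True) for p in [(245,210),(269,210),(270,306),(244,306)]])
print(q.round(4),q.mean(0))
for i in range(4):
    e=q[(i+1)%4]-q[i];print(np.hypot(*e[:2]).round(4),np.degrees(np.arctan2(e[1],e[0])).round(1))
cv2.imwrite('pics/w4a.png',cv2.resize(d['frame'][185:320,200:315,::-1],None,fx=4,fy=4,interpolation=cv2.INTER_CUBIC))
E
python3 -m handwheel '[{"x":0,"y":11,"z":-40,"rx":0.05,"ry":0,"rz":0,"jaw":8},{"x":0,"y":22,"z":-80,"rx":0.1,"ry":0,"rz":0,"jaw":8},{"x":0,"y":34,"z":-120,"rx":0.15,"ry":0,"rz":0,"jaw":8},{"x":0,"y":46,"z":-160,"rx":0.2,"ry":0,"rz":0,"jaw":8},{"x":0,"y":57,"z":-200,"rx":0.27,"ry":0,"rz":0,"jaw":8}]' 
python3 - <<'E'
from h import *
delta([.5745,-.1687,.185],93.7)
E
```

```text
[[0.5241 0.2241 0.219 ]
 [0.521  0.2332 0.219 ]
 [0.5674 0.2509 0.219 ]
 [0.5715 0.2393 0.219 ]] [0.54601937 0.23688759 0.219     ]
0.0096 109.2
0.0497 20.9
0.0123 -70.8
0.0497 -162.3
t: 5.0
tcp_pos: [0.5661, 0.0304, 0.1863]
tool_rot: [-1.256, 1.179, 1.256]
wrist_force: [0.9, 0.1, -0.4]
grip_width: 0.0129
t 5.0 tcp [0.5661 0.0304 0.1863] jaw yaw 93.66 tilt [-0. -0. -1.] q [-0.052  0.461  1.547 -0.     1.134 -1.686] F [ 0.9  0.1 -0.4] w 0.0129
xyz mm [   1.3    4.4 -199.2] rot [-0.0007  0.     -0.0003]
```

View pics/w4a.png

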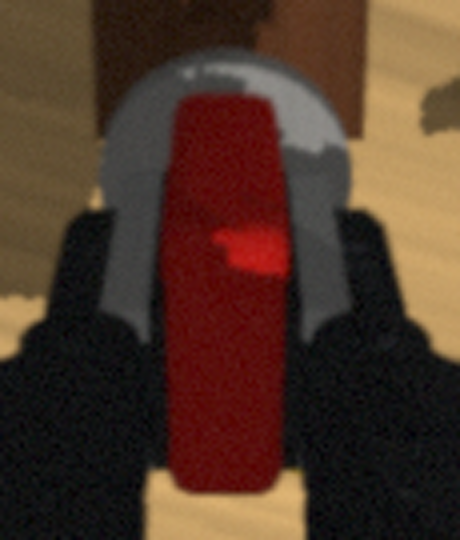

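```bash
python3 - <<'E'
from h import *
d=dict(np.load('pics/w4.npz'))
z=.219
q=np.array([onz(d,*p,z,True) for p in [(240,242),(272,242),(271,307.5),(242,307.5)]])
print(q.round(4),q.mean(0), -d['R'].T@d['t'])
for i in range(4):
    e=q[(i+1)%4]-q[i];print(np.hypot(*e[:2]).round(4))
E
python3 -m handwheel '[{"x":0,"y":1,"z":-40,"rx":0,"ry":0,"rz":0,"jaw":8},{"x":0,"y":2,"z":-80,"rx":0,"ry":0,"rz":0,"jaw":8},{"x":0,"y":3,"z":-120,"rx":0,"ry":0,"rz":0,"jaw":8},{"x":0,"y":4,"z":-160,"rx":0,"ry":0,"rz":0,"jaw":8},{"x":0,"y":4,"z":-197,"rx":0,"ry":0,"rz":0,"jaw":8}]' 
python3 -m handwheel '[{"x":0,"y":0,"z":0,"rx":0,"ry":0,"rz":0,"jaw":8},{"x":0,"y":0,"z":0,"rx":0,"ry":0,"rz":0,"jaw":8},{"x":0,"y":0,"z":0,"rx":0,"ry":0,"rz":0,"jaw":8},{"x":0,"y":0,"z":0,"rx":0,"ry":0,"rz":0,"jaw":8},{"x":0,"y":0,"z":0,"rx":0,"ry":0,"rz":0,"jaw":8}]' 
python3 - <<'E'
from h import *
delta([.5745,-.1687,.185],93.7)
S=grab('scene','s3'); d=grab('wrist','w5');grab('top','t3')
cv2.imwrite('pics/s3a.png',cv2.resize(S['frame'][190:310,80:220,::-1],None,fx=5,fy=5,interpolation=cv2.INTER_CUBIC))
E
```

```text
[[0.5386 0.2268 0.219 ]
 [0.5342 0.2394 0.219 ]
 [0.5682 0.2517 0.219 ]
 [0.5728 0.2387 0.219 ]] [0.55343611 0.23913699 0.219     ] [0.48031014 0.21359027 0.32883787]
0.0134
0.0362
0.0138
0.0362
t: 5.5
tcp_pos: [0.5751, -0.1667, 0.1862]
tool_rot: [-1.257, 1.178, 1.258]
wrist_force: [1.2, 0.1, -1.2]
grip_width: 0.0129
t: 6.0
tcp_pos: [0.5754, -0.164, 0.1865]
tool_rot: [-1.258, 1.177, 1.258]
wrist_force: [-0.7, -0.4, -1.1]
grip_width: 0.0132
t 6.0 tcp [ 0.5754 -0.164   0.1865] jaw yaw 93.84 tilt [-0.  0. -1.] q [-0.377  0.502  1.468  0.     1.172 -2.015] F [-0.7 -0.4 -1.1] w 0.0132
xyz mm [ 1.5  1.2 -4.7] rot [ 0.0024  0.     -0.0001]
```

View pics/w5.png

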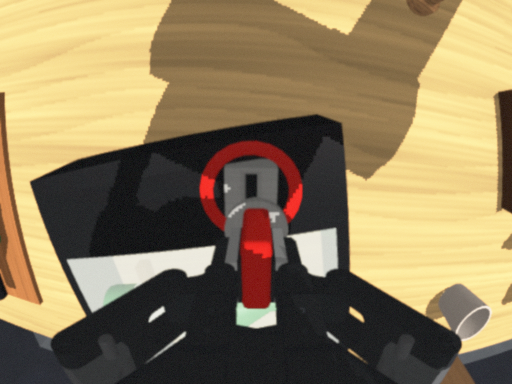

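View pics/s3a.png

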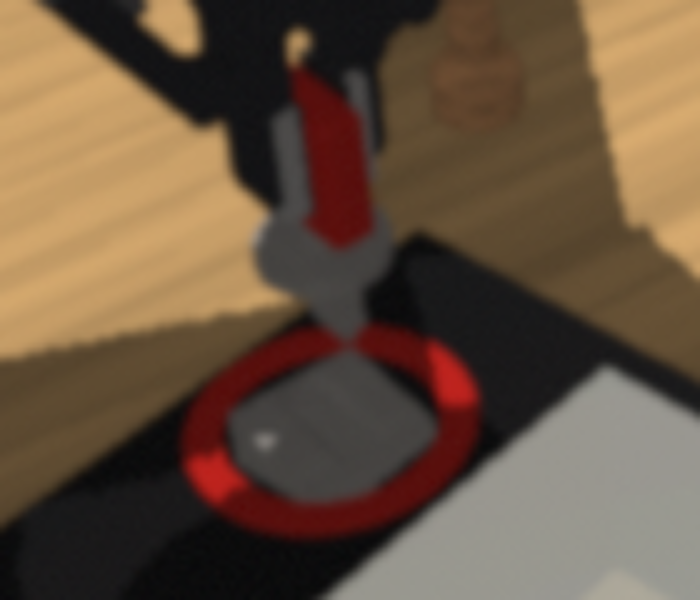

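View pics/t3.png

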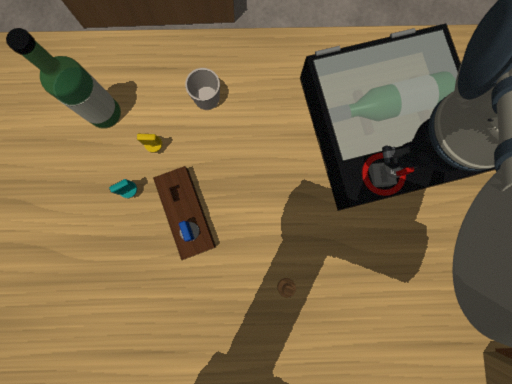

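The key hangs over the lock. In the wrist picture the barrel is at (251,183), with the slot's near part just beyond the key's collar. I'll measure the barrel and slot in this close view.

```bash
python3 - <<'E'
from h import *
d=dict(np.load('pics/w5.npz'))
a=cv2.resize(d['frame'][130:250,190:315,::-1],None,fx=6,fy=6,interpolation=cv2.INTER_CUBIC)[:600]
cv2.imwrite('pics/w5a.png',np.clip(a*1.6,0,255).astype('uint8'))
f=d['frame'].astype(int);k=((f[...,0]>80)&(f[...,1]<60)&(f[...,2]<60)).astype('uint8')
E
```

```text
(no output)
```

View pics/w5a.png

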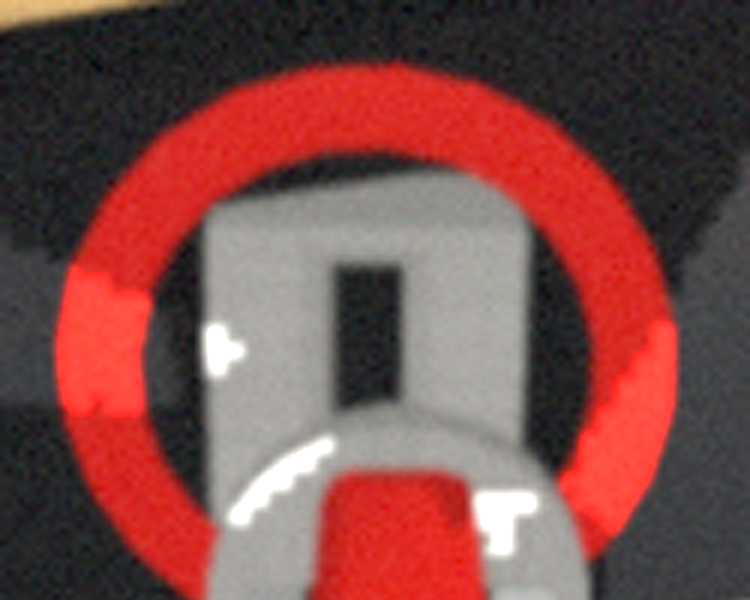

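```bash
python3 - <<'E'
from h import *
from scipy.optimize import least_squares
d=dict(np.load('pics/w5.npz'))
g=lambda p:(p[0]/6+190-.417,p[1]/6+130-.417)
ring=[(365,63),(200,125),(56,350),(70,430),(520,110),(640,230),(678,345),(130,190)]
q=np.array([onz(d,*g(p),.1,True) for p in ring])
r=least_squares(lambda c:np.hypot(q[:,0]-c[0],q[:,1]-c[1])-c[2],[.57,-.17,.03]);print('ring',r.x.round(4),r.fun.round(4))
A=np.array([onz(d,*g(p),.105,True) for p in [(207,225),(528,228),(527,440),(209,480)]])
print(A.round(4))
for i,j in((0,1),(1,2),(0,3)):
    e=A[j]-A[i];print(np.hypot(*e[:2]).round(4),np.degrees(np.arctan2(e[1],e[0])).round(1))
e=A[1]-A[0];e/=np.linalg.norm(e);n=np.array([-e[1],e[0],0]);m=(A[0]+A[1])/2
for s in(1,-1):print('centre',m+s*n*.021)
S=np.array([onz(d,*g(p),z,True) for p in [(333,395),(402,395)] for z in (.105,.102)]);print('slot edges',S.round(4))
T=dict(np.load('pics/top0.npz'));S=dict(np.load('pics/scene0.npz'))
for n,D in(('T',T),('S',S)):
    f=D['frame'].astype(int);k=((f[...,0]>110)&(f[...,1]<70)&(f[...,2]<70)).astype('uint8')
    c=max(cv2.findContours(k,cv2.RETR_EXTERNAL,cv2.CHAIN_APPROX_NONE)[0],key=cv2.contourArea)[:,0]
    q=np.array([onz(D,*p,.1) for p in c]);r=least_squares(lambda c:np.hypot(q[:,0]-c[0],q[:,1]-c[1])-c[2],[.57,-.17,.03]);print(n,r.x.round(4))
E
```

```text
ring [ 0.5771 -0.1685  0.0424] [ 0.0012 -0.0006  0.0008 -0.0001 -0.     -0.0004  0.     -0.0009]
[[ 0.5553 -0.1909  0.105 ]
 [ 0.5529 -0.1492  0.105 ]
 [ 0.5823 -0.1467  0.105 ]
 [ 0.5911 -0.1894  0.105 ]]
0.0418 93.2
0.0295 4.8
0.0358 2.3
centre [ 0.53314555 -0.17121385  0.105     ]
centre [ 0.57507895 -0.1688495   0.105     ]
slot edges [[ 0.5776 -0.1732  0.105 ]
 [ 0.5787 -0.1732  0.102 ]
 [ 0.577  -0.164   0.105 ]
 [ 0.5781 -0.1639  0.102 ]]
T [ 0.5743 -0.1692  0.0405]
S [ 0.5733 -0.1675  0.0414]
```

```bash
python3 -m handwheel '[{"x":0,"y":0.7,"z":-4.7,"rx":0.004,"ry":0,"rz":0,"jaw":8},{"x":0,"y":0.7,"z":-4.7,"rx":0.004,"ry":0,"rz":0,"jaw":8},{"x":8,"y":0.7,"z":-4.7,"rx":0.004,"ry":0,"rz":0,"jaw":8},{"x":16,"y":0.7,"z":-4.7,"rx":0.004,"ry":0,"rz":0,"jaw":8},{"x":20,"y":0.7,"z":-4.7,"rx":0.004,"ry":0,"rz":0,"jaw":8}]' 100
python3 -m handwheel '[{"x":0,"y":0,"z":0,"rx":0,"ry":0,"rz":0,"jaw":8},{"x":0,"y":0,"z":0,"rx":0,"ry":0,"rz":0,"jaw":8},{"x":0,"y":0,"z":0,"rx":0,"ry":0,"rz":0,"jaw":8},{"x":0,"y":0,"z":0,"rx":0,"ry":0,"rz":0,"jaw":8},{"x":0,"y":0,"z":0,"rx":0,"ry":0,"rz":0,"jaw":8}]' 
python3 - <<'E'
from h import *
S=grab('scene','s4')
delta([.575,-.1687,.127],93.5)
cv2.imwrite('pics/s4a.png',np.clip(1.5*cv2.resize(S['frame'][190:310,80:220,::-1],None,fx=5,fy=5,interpolation=cv2.INTER_CUBIC),0,255))
E
```

```text
t: 6.65
tcp_pos: [0.5744, -0.1693, 0.1652]
tool_rot: [-1.253, 1.18, 1.256]
wrist_force: [-0.0, -0.6, -1.1]
grip_width: 0.0128
t: 7.15
tcp_pos: [0.5751, -0.1696, 0.1667]
tool_rot: [-1.255, 1.179, 1.254]
wrist_force: [0.5, -0.0, -1.2]
grip_width: 0.0131
t 7.2 tcp [ 0.5751 -0.1696  0.1667] jaw yaw 93.54 tilt [ 0. -0. -1.] q [-0.386  0.525  1.487  0.     1.129 -2.019] F [-0.3 -0.5 -0.5] w 0.0124
xyz mm [39.7  0.   0.9] rot [ 0.0008 -0.0001  0.0003][ WARN:0@1.075] global loadsave.cpp:1063 imwrite_ Unsupported depth image for selected encoder is fallbacked to CV_8U.
```

View pics/s4a.png

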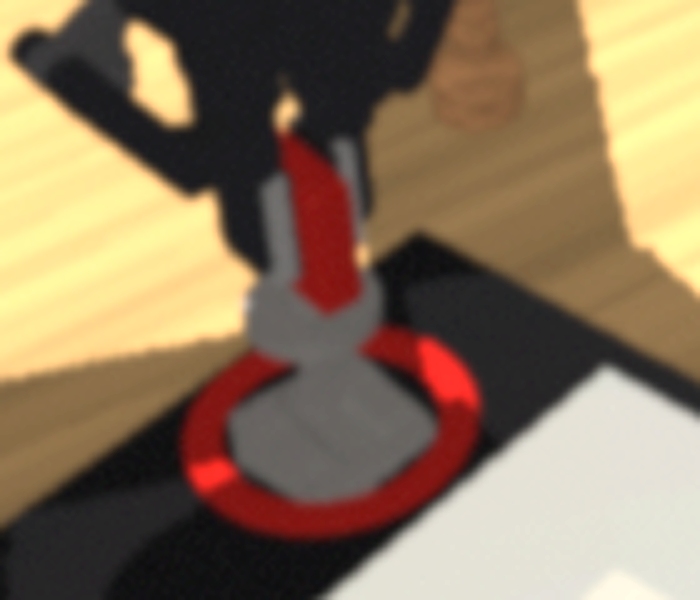

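The blade tip is just above the slot mouth. Descending in stages, watching the force.

```bash
python3 -m handwheel '[{"x":5,"y":0,"z":1,"rx":0,"ry":0,"rz":0,"jaw":8},{"x":10,"y":0,"z":1,"rx":0,"ry":0,"rz":0,"jaw":8},{"x":14,"y":0,"z":1,"rx":0,"ry":0,"rz":0,"jaw":8},{"x":18,"y":0,"z":1,"rx":0,"ry":0,"rz":0,"jaw":8},{"x":22,"y":0,"z":1,"rx":0,"ry":0,"rz":0,"jaw":8}]' 
python3 - <<'E'
from h import *
delta([.575,-.1687,.127],93.5)
E
```

```text
t: 7.7
tcp_pos: [0.5748, -0.1685, 0.144]
tool_rot: [-1.254, 1.179, 1.255]
wrist_force: [1.3, 0.7, -1.1]
grip_width: 0.013
t 7.7 tcp [ 0.5748 -0.1685  0.144 ] jaw yaw 93.54 tilt [-0.  0. -1.] q [-0.385  0.552  1.511 -0.     1.079 -2.017] F [ 1.3  0.7 -1.1] w 0.013
xyz mm [17.  -0.1 -0.2] rot [ 0.0007  0.0001 -0.0003]
```

No contact force with the tip about 9 mm in, so I continue.

```bash
python3 -m handwheel '[{"x":4,"y":0,"z":0,"rx":0,"ry":0,"rz":0,"jaw":8},{"x":8,"y":0,"z":0,"rx":0,"ry":0,"rz":0,"jaw":8},{"x":12,"y":0,"z":0,"rx":0,"ry":0,"rz":0,"jaw":8},{"x":14,"y":0,"z":0,"rx":0,"ry":0,"rz":0,"jaw":8},{"x":15,"y":0,"z":0,"rx":0,"ry":0,"rz":0,"jaw":8}]' 
python3 - <<'E'
from h import *
delta([.575,-.1687,.127],93.5)
E
```

```text
t: 8.2
tcp_pos: [0.5749, -0.1685, 0.1292]
tool_rot: [-1.254, 1.179, 1.255]
wrist_force: [0.3, -0.5, -0.3]
grip_width: 0.0129
t 8.2 tcp [ 0.5749 -0.1685  0.1292] jaw yaw 93.54 tilt [-0.  0. -1.] q [-0.385  0.57   1.524  0.     1.047 -2.017] F [ 0.3 -0.5 -0.3] w 0.0129
xyz mm [ 2.2 -0.1 -0.2] rot [ 0.0008  0.0001 -0.0002]
```

```bash
python3 -m handwheel '[{"x":1,"y":0,"z":0,"rx":0,"ry":0,"rz":0,"jaw":8},{"x":2,"y":0,"z":0,"rx":0,"ry":0,"rz":0,"jaw":8},{"x":2.5,"y":0,"z":0,"rx":0,"ry":0,"rz":0,"jaw":8},{"x":3,"y":0,"z":0,"rx":0,"ry":0,"rz":0,"jaw":8},{"x":3,"y":0,"z":0,"rx":0,"ry":0,"rz":0,"jaw":8}]' 
python3 - <<'E'
from h import *
delta([.575,-.1687,.127],93.5)
grab('wrist','w6');S=grab('scene','s5')
cv2.imwrite('pics/s5a.png',cv2.convertScaleAbs(cv2.resize(S['frame'][190:310,80:220,::-1],None,fx=5,fy=5,interpolation=cv2.INTER_CUBIC),alpha=1.5))
E
```

```text
t: 8.7
tcp_pos: [0.575, -0.1686, 0.1273]
tool_rot: [-1.255, 1.179, 1.254]
wrist_force: [-2.6, 1.9, 11.5]
grip_width: 0.0127
t 8.7 tcp [ 0.575  -0.1686  0.1273] jaw yaw 93.55 tilt [ 0.001 -0.    -1.   ] q [-0.385  0.573  1.526 -0.     1.042 -2.017] F [-2.6  1.9 11.5] w 0.0127
xyz mm [ 0.3  0.1 -0.1] rot [ 0.0008 -0.0004  0.0007]
```

View pics/s5a.png

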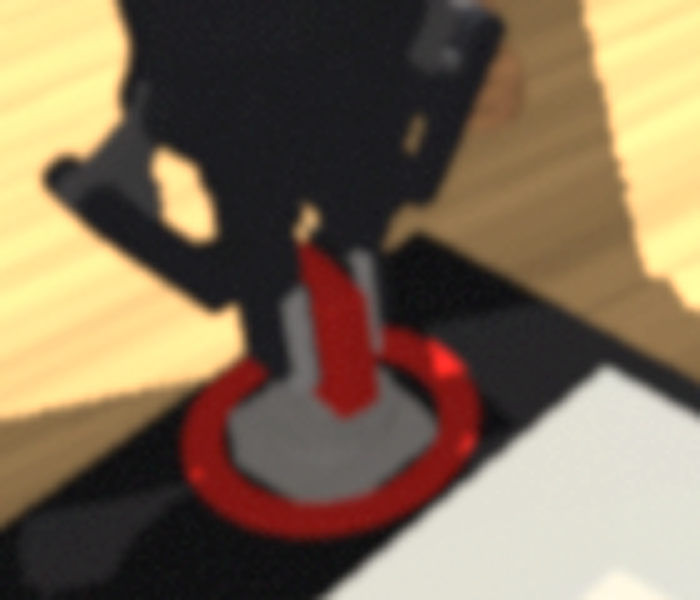

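View pics/w6.png

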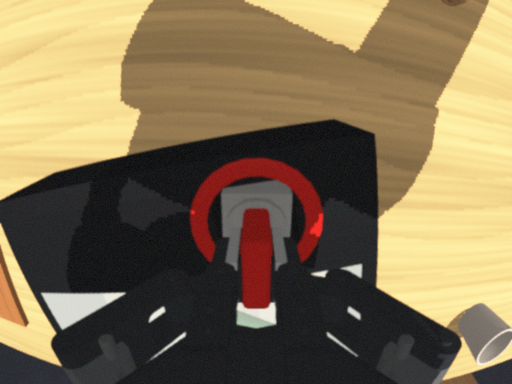

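The key is home: TCP height 127.3 mm, 11 N of seating force, collar on the barrel face. Now I turn clockwise (+rx).

```bash
python3 -m handwheel '[{"x":0,"y":0,"z":0,"rx":0.1,"ry":0,"rz":0,"jaw":8},{"x":0,"y":0,"z":0,"rx":0.2,"ry":0,"rz":0,"jaw":8},{"x":0,"y":0,"z":0,"rx":0.3,"ry":0,"rz":0,"jaw":8},{"x":0,"y":0,"z":0,"rx":0.4,"ry":0,"rz":0,"jaw":8},{"x":0,"y":0,"z":0,"rx":0.5,"ry":0,"rz":0,"jaw":8}]' 
python3 - <<'E'
from h import *
delta([.575,-.1687,.127],93.5);print(manip.observe()['wrist_torque'])
grab('wrist','w7')
E
```

```text
t: 9.3
tcp_pos: [0.5755, -0.1688, 0.1273]
tool_rot: [-0.879, 1.386, 0.876]
wrist_force: [-0.8, 0.1, 8.8]
grip_width: 0.013
t 9.3 tcp [ 0.5755 -0.1688  0.1273] jaw yaw 64.66 tilt [ 0.002 -0.001 -1.   ] q [-0.385  0.573  1.526 -0.     1.041 -1.513] F [-0.8  0.1  8.8] w 0.013
xyz mm [ 0.3  0.5 -0.1] rot [-5.033e-01 -4.000e-04  1.700e-03]
[0.06686039 0.05099181 0.08438428]
```

View pics/w7.png

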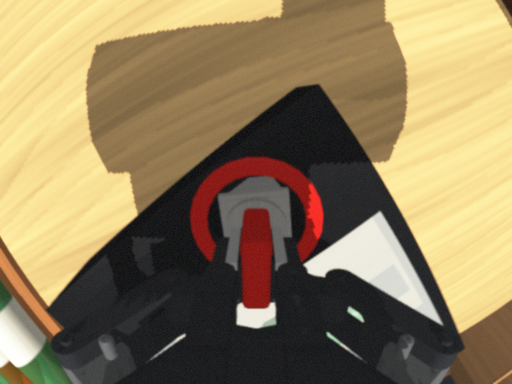

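The barrel at (255,200) follows the key with about 0.2 rad of play, and the forces are low. I continue turning.

```bash
python3 -m handwheel '[{"x":0,"y":0,"z":0,"rx":0.1,"ry":0,"rz":0,"jaw":8},{"x":0,"y":0,"z":0,"rx":0.2,"ry":0,"rz":0,"jaw":8},{"x":0,"y":0,"z":0,"rx":0.3,"ry":0,"rz":0,"jaw":8},{"x":0,"y":0,"z":0,"rx":0.4,"ry":0,"rz":0,"jaw":8},{"x":0,"y":0,"z":0,"rx":0.5,"ry":0,"rz":0,"jaw":8}]' 
python3 -m handwheel '[{"x":0,"y":0,"z":0,"rx":0.1,"ry":0,"rz":0,"jaw":8},{"x":0,"y":0,"z":0,"rx":0.2,"ry":0,"rz":0,"jaw":8},{"x":0,"y":0,"z":0,"rx":0.3,"ry":0,"rz":0,"jaw":8},{"x":0,"y":0,"z":0,"rx":0.38,"ry":0,"rz":0,"jaw":8},{"x":0,"y":0,"z":0,"rx":0.38,"ry":0,"rz":0,"jaw":8}]' 
python3 - <<'E'
from h import *
delta([.575,-.1687,.127],93.5);print(manip.observe()['wrist_torque'])
d=grab('wrist','w8')
cv2.imwrite('pics/w8a.png',cv2.convertScaleAbs(cv2.resize(d['frame'][130:290,170:345,::-1],None,fx=3.5,fy=3.5,interpolation=cv2.INTER_CUBIC),alpha=1.5))
E
```

```text
t: 9.85
tcp_pos: [0.5754, -0.1688, 0.1273]
tool_rot: [-0.493, 1.513, 0.491]
wrist_force: [-1.7, 0.0, 9.1]
grip_width: 0.0128
t: 10.35
tcp_pos: [0.5754, -0.1688, 0.1273]
tool_rot: [-0.196, 1.561, 0.195]
wrist_force: [-0.9, -0.3, 9.9]
grip_width: 0.0127
t 10.35 tcp [ 0.5754 -0.1688  0.1273] jaw yaw 14.29 tilt [ 0.001 -0.001 -1.   ] q [-0.385  0.573  1.526 -0.     1.041 -0.634] F [-0.9 -0.3  9.9] w 0.0127
xyz mm [ 0.3  0.2 -0.3] rot [-1.3825e+00  3.0000e-04  1.5000e-03]
[ 0.05699378  0.37180356 -0.08936712]
```

View pics/w8a.png

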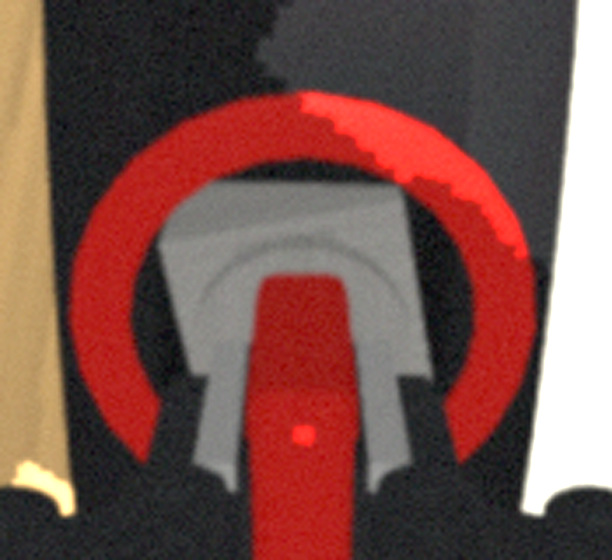

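```bash
python3 -m handwheel '[{"x":0,"y":0,"z":0,"rx":0.03,"ry":0,"rz":0,"jaw":8},{"x":0,"y":0,"z":0,"rx":0.06,"ry":0,"rz":0,"jaw":8},{"x":0,"y":0,"z":0,"rx":0.1,"ry":0,"rz":0,"jaw":8},{"x":0,"y":0,"z":0,"rx":0.1,"ry":0,"rz":0,"jaw":8},{"x":0,"y":0,"z":0,"rx":0.1,"ry":0,"rz":0,"jaw":8}]' 
python3 - <<'E'
from h import *
d=dict(np.load('pics/w8.npz'))
g=lambda p:(p[0]/3.5+170-.36,p[1]/3.5+130-.36)
A=np.array([onz(d,*g(p),.105,True) for p in [(160,243),(402,193),(431,375),(190,375)]])
for i,j in((0,1),(1,2),(0,3)):
    e=A[j]-A[i];print(np.hypot(*e[:2]).round(4),np.degrees(np.arctan2(e[1],e[0])).round(1))
delta([.575,-.1687,.127],93.5);print(manip.observe()['wrist_torque'])
E
```

```text
t: 10.9
tcp_pos: [0.5757, -0.1688, 0.1273]
tool_rot: [-0.121, 1.565, 0.119]
wrist_force: [-0.1, 1.1, 7.0]
grip_width: 0.0127
0.0419 26.6
0.0349 -65.1
0.0256 -66.4
t 10.9 tcp [ 0.5757 -0.1688  0.1273] jaw yaw 8.75 tilt [ 0.002 -0.001 -1.   ] q [-0.385  0.573  1.526  0.     1.041 -0.537] F [-0.1  1.1  7. ] w 0.0127
xyz mm [ 0.3  0.3 -0.7] rot [-1.4792e+00  7.0000e-04  2.3000e-03]
[ 0.00674426 -0.08481084  0.0782377 ]
```

The barrel has turned about 68° plus a further 5.5°, which is at least 1.28 rad and near the stop. Release and retreat straight up.

```bash
python3 -m handwheel '[{"x":0,"y":0,"z":0,"rx":0,"ry":0,"rz":0,"jaw":20},{"x":0,"y":0,"z":0,"rx":0,"ry":0,"rz":0,"jaw":40},{"x":0,"y":0,"z":0,"rx":0,"ry":0,"rz":0,"jaw":45},{"x":0,"y":0,"z":0,"rx":0,"ry":0,"rz":0,"jaw":45},{"x":0,"y":0,"z":0,"rx":0,"ry":0,"rz":0,"jaw":45}]' 
python3 -m handwheel '[{"x":-10,"y":0,"z":0,"rx":0,"ry":0,"rz":0,"jaw":45},{"x":-30,"y":0,"z":0,"rx":0,"ry":0,"rz":0,"jaw":45},{"x":-60,"y":0,"z":0,"rx":0,"ry":0,"rz":0,"jaw":45},{"x":-90,"y":0,"z":0,"rx":0,"ry":0,"rz":0,"jaw":45},{"x":-110,"y":0,"z":0,"rx":0,"ry":0,"rz":0,"jaw":45}]' 
python3 -m handwheel '[{"x":0,"y":0,"z":0,"rx":0,"ry":0,"rz":0,"jaw":45},{"x":0,"y":0,"z":0,"rx":0,"ry":0,"rz":0,"jaw":45},{"x":0,"y":0,"z":0,"rx":0,"ry":0,"rz":0,"jaw":45},{"x":0,"y":0,"z":0,"rx":0,"ry":0,"rz":0,"jaw":45},{"x":0,"y":0,"z":0,"rx":0,"ry":0,"rz":0,"jaw":45}]' 
python3 - <<'E'
from h import *
delta([.575,-.1687,.127],93.5)
d=grab('wrist','w9');S=grab('scene','s9');T=grab('top','t9')
e=lambda I:cv2.convertScaleAbs(cv2.resize(I[:,:,::-1],None,fx=4,fy=4,interpolation=cv2.INTER_CUBIC),alpha=1.4)
cv2.imwrite('pics/w9a.png',e(d['frame'][120:260,170:345]))
cv2.imwrite('pics/s9a.png',e(S['frame'][200:310,80:220]))
E
```

```text
t: 11.4
tcp_pos: [0.5749, -0.1686, 0.1264]
tool_rot: [-0.12, 1.568, 0.12]
wrist_force: [-0.5, -0.3, 0.6]
grip_width: 0.0451
t: 11.9
tcp_pos: [0.5754, -0.1687, 0.2394]
tool_rot: [-0.121, 1.565, 0.119]
wrist_force: [-0.1, 0.2, 0.8]
grip_width: 0.0452
t: 12.4
tcp_pos: [0.5746, -0.1685, 0.2358]
tool_rot: [-0.119, 1.569, 0.12]
wrist_force: [0.6, 0.5, 1.1]
grip_width: 0.045
t 12.4 tcp [ 0.5746 -0.1685  0.2358] jaw yaw 8.75 tilt [-0.001  0.    -1.   ] q [-0.385  0.453  1.406 -0.     1.284 -0.538] F [0.6 0.5 1.1] w 0.045
xyz mm [108.8  -0.3   0.4] rot [-1.4792e+00 -4.0000e-04 -1.3000e-03]
```

View pics/w9a.png

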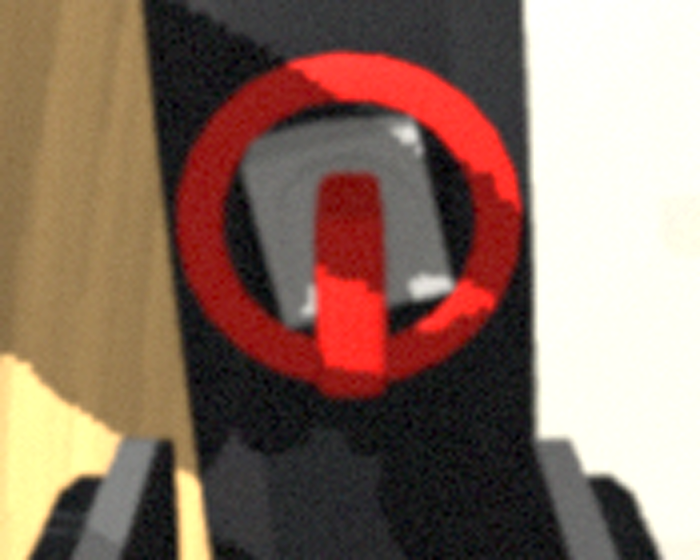

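View pics/s9a.png

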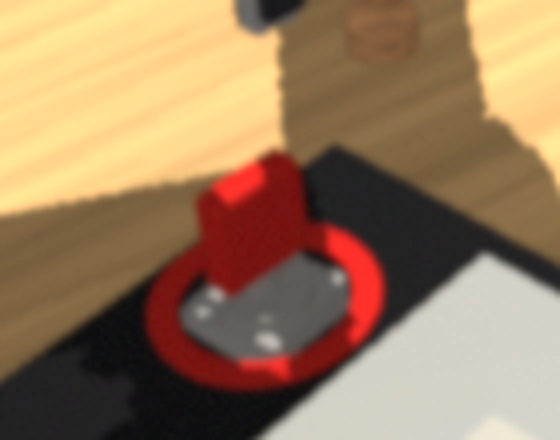

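View pics/t9.png

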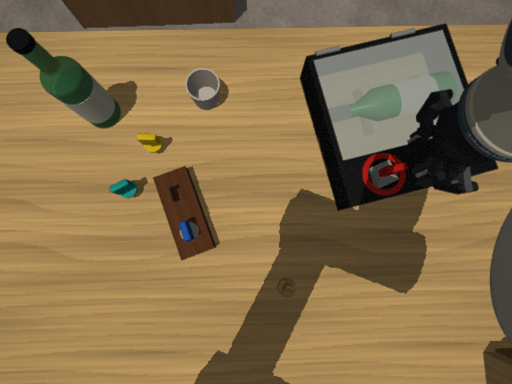

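The key stands upright in the turned barrel, free of the fingers, and the blue key is still in its pocket at (187,231). One final measurement before handing in.

```bash
python3 - <<'E'
from h import *
d=dict(np.load('pics/w9.npz'));S=dict(np.load('pics/s9.npz'))
g=lambda p:(p[0]/4+170-.375,p[1]/4+120-.375)
A=np.array([onz(d,*g(p),.105,True) for p in [(245,160),(415,118),(452,288),(290,328)]]);print(A.mean(0).round(4))
for i,j in((0,1),(1,2),(0,3),(3,2)):
    e=A[j]-A[i];print(np.hypot(*e[:2]).round(4),np.degrees(np.arctan2(e[1],e[0])).round(1))
print('case edge',[np.degrees(np.arctan2(*(b-a)[[1,0]])).round(1) for a,b in [(onz(d,*g((525,80)),.1,True),onz(d,*g((535,420)),.1,True))]])
H=np.array([onz(d,*g(p),.161,True) for p in [(316,232),(383,232),(386,376),(318,376)]]);print('head top',H.mean(0).round(4),np.linalg.norm(H[0]-H[1]),np.linalg.norm(H[1]-H[2]))
f=lambda p:(p[0]/4+80-.375,p[1]/4+200-.375)
H=np.array([onz(S,*f(p),.161) for p in [(197,198),(218,210),(303,165),(275,150)]]);print('head top scene',H.mean(0).round(4))
E=dict(np.load('pics/top0.npz'))['frame'].astype(int);F=dict(np.load('pics/t9.npz'))['frame'].astype(int)
for I in(E,F):
    k=(I[...,2]>100)&(I[...,0]<70)&(I[...,1]<100);k[:,:150]=0;k[:,220:]=0;print('blue',np.argwhere(k).mean(0)[::-1].round(1))
E
```

```text
[ 0.5755 -0.1684  0.105 ]
0.0413 22.9
0.0431 -68.2
0.0436 -67.9
0.041 23.4
case edge [np.float64(-77.0)]
head top [ 0.5754 -0.1688  0.161 ] 0.012793428108048724 0.029836409841061052
head top scene [ 0.5786 -0.1699  0.161 ]
blue [184.2 230.9]
blue [184.3 230.6]
```

```bash
python3 -c "
from rig import manip
print(manip.job_done())"
```

```text
the job is handed in; nothing more can be done
None
```

I took the red key out of the block, pushed it home in the red-ringed lock and turned it about 1.48 rad clockwise at the gripper. I then let go, retreated straight up, and handed the job in at about 12.5 s.

**What the last checks showed:**
- **Lock turn:** the barrel itself turned about 71° (1.24 rad). It started about 0.13–0.17 rad past the locked position, judged from the case edge, so it now stands at about 1.4 rad, at or very near its stop.
- **Key home:** seating gave about 11 N at the expected height. The head is within about 1 mm of the barrel's centre in the wrist view and about 3.5 mm in the scene view, where calibration is good to about 2 mm. It looks upright, but I did not measure its tilt.
- **Blue key:** unmoved, within 0.3 pixel in the top view.
- **Gripper:** open and about 110 mm above where it held the key, touching nothing.

One measurement did not fit: the head's length in the final wrist picture came out at 30 mm instead of 38 mm. Shading hides the edge of its top face, so I did not rely on that length. The hand-in reports no verdict, so I cannot confirm the result beyond these checks.

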